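# Close the bayonet filter holder and keep the cell pressed home

## Robot

A 7-joint arm with a two-finger parallel gripper is mounted at the origin on a cart in front of the work surface, level with it; the furniture and walls round the work are solid. World frame = base frame: x ahead of the robot, y to its left, z up, the work surface at z = 0. Lengths are in mm, angles in rad, forces in N, time in s.
With the tool pointing down it reaches from about 400 to 925 mm from the base axis. Payload 5.6 kg.
Tool frame: the origin (TCP) lies between the finger pads; the fingertips stand 17 mm ahead of it and the grasp point (between the pads) lies 2 mm behind it (ctrl.tip_reach is the distance from the TCP to the fingertips, in mm); z points along the fingers, y is the line along which they close (so a half turn about z gives the same grasp; the last joint's range is limited). The gripper opens to 85 mm and grips with 20 to 120 N. Pads are 22 mm wide; open, the fingers measure 114 mm over their backs; the gripper's body (76 mm by 85 mm) begins 54 mm behind the grasp point. The pads swing forward as they close: fully open they stand 13 mm farther back than shut.
Start: joints at [1.064, 0.468, -0.012, 1.603, 0.006, 1.071, -0.056], TCP at [290.74, -581.359, 248.29] pointing down, gripper open.
Joint ranges: [-2.53, 2.53], [-0.31, 2.02], [-1.57, 1.55], [0.28, 2.44], [-1.29, 4.43], [0.15, 1.84], [-2.92, 2.92]. Speed limits (rad/s): [2.57, 2.57, 3.14, 3.14, 3.14, 3.14, 3.14].

## Interface

Orientations are given as a 3x3 rotation matrix whose columns are the frame's x, y, z axes.
In Python, from workcell import ctrl gives the robot as it stands.
- The arm moves only by the tool play_rows, never from a script. Its argument "plan" is a list of rows, each a list of 2 entries, a list of its own where there are three numbers: the shift along the tool's x, y, z in mm, then the turn, a rotation vector about the tool's x, y, z in rad. A call has 1 to 5 rows; each row shifts and turns the commanded pose from where the row before left it, along the tool's axes as they then stand; what a row does not reach is not made up. A row lasts 1/10 s, in which the tool goes at most 50 mm and 8.59 degrees, less where a joint would pass 70% of its speed; a pose out of reach is approached as far as the arm can. A call with a gripper value outside its range is refused whole. "claw" is the opening, from 0 (shut) to 1 (fully open), set as the call begins (left out, the last holds). The fingers move at their own pace and stop on an object; the grip force is fixed at half the most. Time passes only in rows, so rows that do not move let the fingers close. It gives the time, the measured TCP pose, the force, the opening and the grip force at its end, in the units of the state.
- ctrl.get_obs(): the state, without advancing time (a new reading comes with each control period).
- ctrl.camera(name): name is "scene" or "top" or "wrist"; returns the picture (480x640x3 uint8, red, green, blue); there is no depth.
- ctrl.camera_params(name): a dict with "camera_matrix" (3x3 intrinsics, pixels), "rvec" (rotation vector, rad) and "tvec" (3), from world to camera coordinates, as OpenCV has them; the wrist camera has in their place "tool_from_camera" (4x4, takes a point from camera to tool coordinates, whose origin is the TCP and whose axes are the flange's). Camera axes: x right, y down, z forward; pixel columns grow to the right and rows downward; lengths in mm; the calibration is good to about 2 mm. The wrist camera is an equidistant fisheye: a pixel r from the principal point sees the ray r / f radians off the axis. A picture is of the moment at which its call begins: read the wrist's pose just before it. camera_params takes no time and is no camera call.
- ctrl.finish_job(): hands the job in; it is judged then, once.
The state is a dict: "time_s": time; "joint_positions": joint angles; "qd": joint speeds; "effort": joint torques, N m; "eef_pos": TCP position; "orientation": TCP orientation; "contact_force": force on the tool from outside, world axes, zero at the start; "torque": the same for the moment, N m; "grip_width": opening from 0.0 (shut) to 1.0 (fully open); "finger_force": force on a finger pad.
Only numpy, scipy, OpenCV 4.12 (cv2) and the standard library are available. Lean on these libraries where they do the work, as an engineer would, in place of code of your own. Each camera call takes 0.05 s, during which the arm holds its last target. There are 200 camera calls.

## Task

Close the filter holder: first press its hinged pedal down to the stop, so that it draws the catch tongue out from under the knurled collar. Then turn the collar clockwise (seen from above) under light downward pressure until its hidden keyway drops over the pin, push it fully home, and finish while still holding it pushed down against its spring. Leave the bottle, dish, tweezers and timer where they are.

Things in the scene. Friction and masses are not known exactly. Their poses are not given: they have to be found in the camera images.
- holder: Filter holder, fixed to the bench: aluminium base plate 110 x 245 mm, top 12 mm above the bench. Origin: centre of its underside, on the bench; z up, y along its length. Collar axis at x = 0, y = +65 mm; pedal at y = -45 to -125 mm. A guide bridge (27 mm wide, top 48 mm above the bench) stands at y = +12 mm; the pedal's fork and the catch's lug (56 mm high) at y = -45 to -70 mm.
- pedal_pad (a point): Centre of the ribbed rubber tread on the pedal's upper face, 40 mm (holder's x) by 36 mm; moves with the pedal, 62 mm from its hinge. At rest the pedal slopes up 0.45 rad away from the hinge, pad about 52 mm above the bench; at the stop it is level, pad about 26 mm above the bench. Pressing straight down on it with closed fingertips takes 3 N at first, 9 N at the stop.
- pedal_hinge (a point): Middle of the pedal's hinge pin, 20 mm above the bench at holder y = -45 mm; the pin lies along the holder's x axis and the pedal reaches out from it to the holder's -y.
- pedal (a joint): Pedal angle (rad): 0 at rest (up), 0.45 at its stop (down). A spring brings it back up when let go.
- catch (a joint): How far the catch is drawn out (m): a dark flat steel tongue 12 mm wide, sliding along the holder's y, top 42 mm above the bench. 0: its tip is under the collar and stops it 2 mm down; 0.009 and more: clear of the collar. The pedal pulls it to 0.011 to 0.015 on the way to its stop; friction keeps it there when the pedal springs back.
- cell: Filter cell: cylinder 50 mm across, 42 mm high: a steel collar with knurled side that turns freely (under 0.1 N m) round a small window that does not turn. Origin: centre of its top face, on the axis; z up; its axes do not turn with the collar. Top 86 mm above the bench at the start, 72 mm when home. Grip across the diameter from above, fingertips at most 26 mm below the top face.
- flange (a point): Centre of the top of the fixed steel flange (60 mm across, 30 mm above the bench) below the collar. On it stands the pin, 6 mm wide. The keyway, 11 mm wide, is in the collar's bore, unseen. It lines up with the pin after 0.4 to 1.3 rad of clockwise turning (from above) from the start, different each time, and drops within 0.13 rad either side of that.
- cell_depth (a joint): How far cell and collar have gone down (m): 0 at the start (up on a spring), 0.004 when the collar rests on the pin, 0.014 home on the flange. The spring pushes up with 3 N at 0 and 9 N at 0.014 and lifts the cell again when let go. The collar cannot pass 0.004 until the keyway is over the pin.
- bottle: Bystander: glass screw-cap bottle, 56 mm across, 104 mm high, beside the collar end of the holder; origin at the centre of its underside.
- dish: Bystander: flat culture dish with lid, 57 mm across, 14 mm high, beside the collar end; origin at the centre of its underside.
- tweezers: Bystander: steel tweezers 120 mm long, 9 mm high, lying on the holder's base plate along its far (+x) edge, beside the pedal; origin at the centre of the underside.
- timer: Bystander: square timer 62 mm, 19 mm high, lying on the bench to the right of the holder; origin at the centre of its underside.

How it is judged:
By the outcome, as a careful person would: the job done as asked, in the order asked, and still so for the second after the job is handed in, while the arm keeps its last pose, push and grip.
It also fails if it takes over 54 s, if anything falls off the work surface, if the arm or the gripper's body presses on something with over 40 N, if the wrist force passes 120 N, or if a joint passes its speed limit or range.

## Working session

There is one attempt and no reset: what is moved stays moved. The work goes in short steps, Python scripts to look and compute and a tool call to move; the robot and the scene stay as the last step left them, time stands still between calls to the robot, and variables do not carry over. Pictures are saved under pics/ and viewed, at most 10 in all, crops included, and the job is handed in when it is done.

Besides the shell and the picture viewer there is one more tool, called after "Call:" by a JSON object that holds its "fn" and its "kwargs". play_rows: Moves the arm, as the interface text tells. Its arguments: {"type":"object","properties":{"plan":{"type":"array"},"claw":{"type":"number"}},"required":["plan"]}

```bash
mkdir -p pics; python3 - <<'E'
from workcell import ctrl
import cv2,numpy as np
o=ctrl.get_obs();print(o)
for n in("scene","top"):
    im=ctrl.camera(n);cv2.imwrite(f"pics/{n}0.png",im[...,::-1]);print(n,ctrl.camera_params(n))
print(ctrl.camera_params("wrist"))
E
```

```text
{'time_s': 0.0, 'joint_positions': array([ 1.06400959,  0.46839365, -0.01161281,  1.60365927,  0.00601694,
        1.07141798, -0.05625781]), 'qd': array([-0.00054863,  0.00084647,  0.00082333, -0.00051638,  0.00124344,
        0.00025054, -0.00022785]), 'effort': array([ 1.25463202e-04, -5.32388306e+01,  2.14634207e-02, -2.51305246e+01,
        1.14238486e-02,  7.80699105e-03,  8.51301451e-06]), 'eef_pos': array([ 290.46352101, -580.87277579,  247.31288116]), 'orientation': array([[ 8.94366934e-01,  4.47333090e-01, -9.45828477e-04],
       [ 4.47334069e-01, -8.94365544e-01,  1.58279861e-03],
       [-1.37878207e-04, -1.83870404e-03, -9.99998300e-01]]), 'contact_force': array([-0.76228254,  0.29942709, -0.67621204]), 'torque': array([-0.01902667, -0.0138721 , -0.00246432]), 'finger_force': 0.0, 'grip_width': 1.0014983800531858}
scene {'camera_matrix': array([[538.70871929,   0.        , 316.90027107],
       [  0.        , 538.70871929, 235.68940058],
       [  0.        ,   0.        ,   1.        ]]), 'rvec': array([ 1.25872225, -2.22791481,  0.94834383]), 'tvec': array([ 434.27698
[... 166 characters left out ...]
  [  0.        ,   0.        ,   1.        ]]), 'rvec': array([ 2.18567906, -2.12250009,  0.15881991]), 'tvec': array([ 161.65827216,  555.71429406, 1155.58430898])}
{'camera_matrix': array([[371.64829954,   0.        , 323.4336876 ],
       [  0.        , 371.64829954, 238.41760282],
       [  0.        ,   0.        ,   1.        ]]), 'tool_from_camera': array([[-4.54632750e-04, -9.61972925e-01, -2.73144440e-01,
         6.87686833e+01],
       [ 9.99999665e-01, -2.51619105e-04, -7.78276257e-04,
        -1.08231809e+00],
       [ 6.79952328e-04, -2.73144702e-01,  9.61972718e-01,
        -1.26489980e+02],
       [ 0.00000000e+00,  0.00000000e+00,  0.00000000e+00,
         1.00000000e+00]])}
```

View pics/scene0.png

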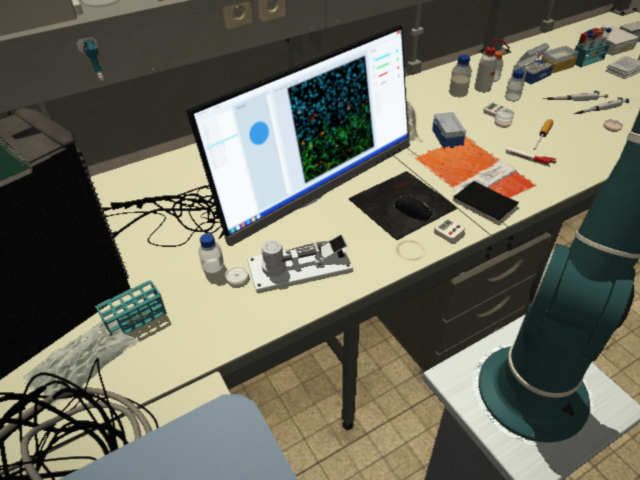

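View pics/top0.png

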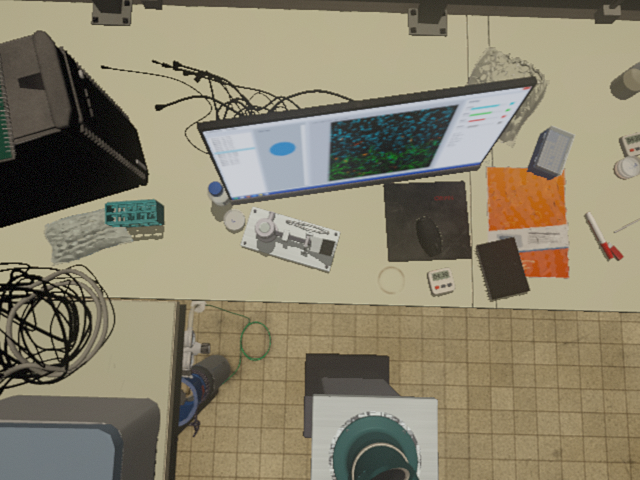

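```bash
cat > h.py <<'E'
import cv2,numpy as np
from workcell import ctrl
def pr(n,P):
    p=ctrl.camera_params(n);return cv2.projectPoints(np.float64(P).reshape(-1,1,3),p["rvec"],p["tvec"],p["camera_matrix"],None)[0][:,0]
def ray(n,uv):
    p=ctrl.camera_params(n);R=cv2.Rodrigues(p["rvec"])[0]
    d=R.T@np.linalg.solve(p["camera_matrix"],[*uv,1]);return -R.T@p["tvec"],d/np.linalg.norm(d)
def wray(uv,o):
    p=ctrl.camera_params("wrist");K=p["camera_matrix"];T=p["tool_from_camera"]
    v=(np.array(uv)-K[:2,2])/K[0,0];t=np.linalg.norm(v)
    d=np.r_[v/t*np.sin(t),np.cos(t)];R=o["orientation"]
    return o["eef_pos"]+R@T[:3,3],R@T[:3,:3]@d
def plane(r,z): c,d=r;return c+d*(z-c[2])/d[2]
def tri(*rs):
    A=sum(np.eye(3)-np.outer(d,d) for c,d in rs);b=sum((np.eye(3)-np.outer(d,d))@c for c,d in rs);return np.linalg.solve(A,b)
E
python3 - <<'E'
from h import *
a=cv2.imread("pics/top0.png")[170:290,200:350];b=cv2.imread("pics/scene0.png")[215:305,190:370]
a=cv2.resize(a,(600,480),interpolation=cv2.INTER_CUBIC)
cv2.imwrite("pics/zt.png",a)
cv2.imwrite("pics/zs.png",cv2.resize(b,(800,400),interpolation=cv2.INTER_CUBIC))
for uv in [(253,208),(338,238),(330,272),(242,240)]: print(plane(ray("top",uv),12))
print(plane(ray("top",(265,226)),86))
print(pr("top",[[0,0,0],[290,-581,0]]))
E
```

```text
[629.68485439 332.10574878  12.        ]
[555.75966591 103.70716266  12.        ]
[465.17665869 122.86524603  12.        ]
[542.79104157 357.18125613  12.        ]
[570.08194972 291.27535293  86.        ]
[[374.46620617 459.1235931 ]
 [598.12129596 347.44638424]]
```

View pics/zt.png

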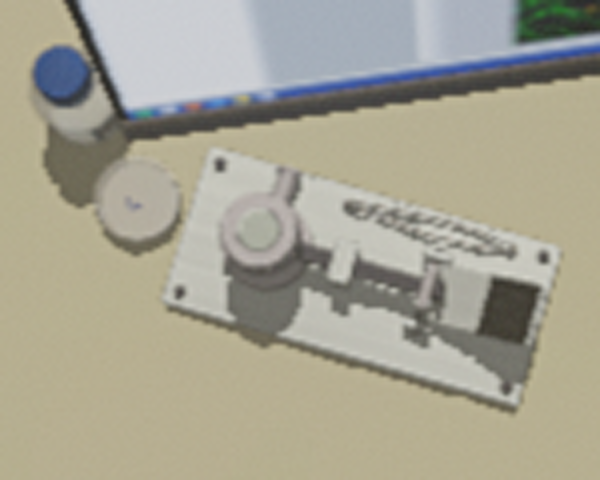

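View pics/zs.png

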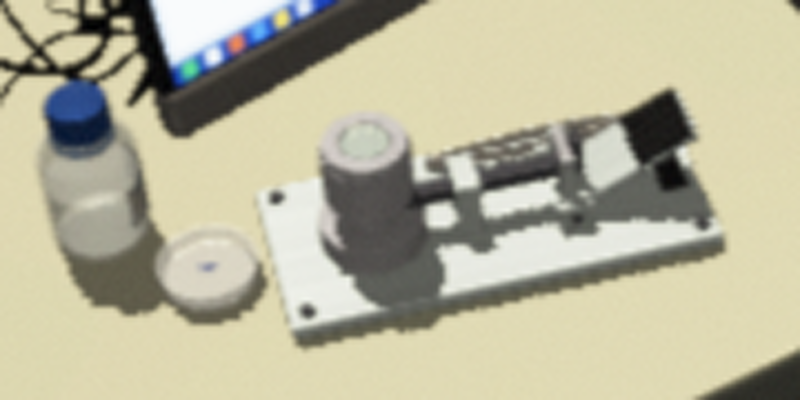

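```bash
python3 - <<'E'
from h import *
T=lambda u,v:ray("top",((u+.5)/4-.5+200,(v+.5)/4-.5+170))
S=lambda u,v:ray("scene",((u+.5)/4.4444-.5+190,(v+.5)/4.4444-.5+215))
c=np.array([plane(T(*p),12) for p in [(213,148),(562,248),(518,410),(163,305)]])
print(c); y=(c[0]+c[3]-c[1]-c[2])[:2];x=(c[0]+c[1]-c[2]-c[3])[:2]
print("len",np.linalg.norm(y)/2,np.linalg.norm(x)/2,"yaw y",np.arctan2(y[1],y[0]),"yaw x",np.arctan2(x[1],x[0]),c.mean(0))
yy=np.array([y/np.linalg.norm(y)])[0]
print("collar",tri(T(260,229),S(366,140)),"plane",plane(T(260,229),86),"pred",c.mean(0)[:2]+65*yy)
print("pad",tri(T(510,310),S(658,125)),"pred",c.mean(0)[:2]-101*yy)
print("sceneplate",[plane(S(*p),12) for p in [(259,188),(722,238),(297,332)]])
print("bottle top",tri(T(62,73),S(78,97)),"dish",tri(T(138,198),S(207,258)))
# monitor lower corner
print("monitor",tri(T(127,130),S(178,132)))
E
```

```text
[[633.40824068 332.60876395  12.        ]
 [573.00516921  98.41120766  12.        ]
 [464.78220421 125.15156892  12.        ]
 [527.0551769  360.69347495  12.        ]]
len 242.74707736126587 110.73466110164686 yaw y 1.315344245993949 yaw x -0.2501523210913502 [549.56269775 229.21625387  12.        ]
collar [567.01516555 291.59990149  91.01538813] plane [567.84804764 292.11506924  86.        ] pred [565.98708266 292.10694937]
pad [525.09568838 133.66348848  56.32037193] pred [524.04173042 131.49378856]
sceneplate [array([639.65008634, 329.84780935,  12.        ]), array([468.31522727, 126.64218445,  12.        ]), array([530.09991142, 358.92268737,  12.        ])]
bottle top [657.34291228 415.75990958 111.80238382] dish [596.81338115 379.86290863  20.85752784]
monitor [626.29944047 376.02170978  91.44502651]
```

```bash
cat > plan.py <<'E'
from h import *
def plan(target,yaw=None,n=5,p0=None,yaw0=None,dps=0.147):
    o=ctrl.get_obs();p=o["eef_pos"] if p0 is None else np.array(p0,float)
    R=o["orientation"];y=np.arctan2(R[1,0],R[0,0]) if yaw0 is None else yaw0
    dy=0 if yaw is None else (yaw-y)
    d=(np.array(target)-p)/n
    for i in range(n):
        c,s=np.cos(y),np.sin(y)
        print([np.round([c*d[0]+s*d[1],s*d[0]-c*d[1],-d[2]],1).tolist(),[0,0,round(-dy/n,3)]])
        y+=dy/n
E
python3 -c "
from plan import *
print(ctrl.tip_reach)
plan((525.7,129,150),np.deg2rad(195),20)"
```

```text
17.0
[[26.4, -26.5, 4.9], [0, 0, np.float64(-0.147)]]
[[30.0, -22.3, 4.9], [0, 0, np.float64(-0.147)]]
[[32.9, -17.7, 4.9], [0, 0, np.float64(-0.147)]]
[[35.2, -12.7, 4.9], [0, 0, np.float64(-0.147)]]
[[36.7, -7.4, 4.9], [0, 0, np.float64(-0.147)]]
[[37.3, -2.0, 4.9], [0, 0, np.float64(-0.147)]]
[[37.2, 3.5, 4.9], [0, 0, np.float64(-0.147)]]
[[36.3, 9.0, 4.9], [0, 0, np.float64(-0.147)]]
[[34.6, 14.2, 4.9], [0, 0, np.float64(-0.147)]]
[[32.2, 19.1, 4.9], [0, 0, np.float64(-0.147)]]
[[29.0, 23.6, 4.9], [0, 0, np.float64(-0.147)]]
[[25.2, 27.6, 4.9], [0, 0, np.float64(-0.147)]]
[[20.9, 31.0, 4.9], [0, 0, np.float64(-0.147)]]
[[16.2, 33.7, 4.9], [0, 0, np.float64(-0.147)]]
[[11.1, 35.7, 4.9], [0, 0, np.float64(-0.147)]]
[[5.7, 37.0, 4.9], [0, 0, np.float64(-0.147)]]
[[0.2, 37.4, 4.9], [0, 0, np.float64(-0.147)]]
[[-5.2, 37.0, 4.9], [0, 0, np.float64(-0.147)]]
[[-10.6, 35.9, 4.9], [0, 0, np.float64(-0.147)]]
[[-15.7, 33.9, 4.9], [0, 0, np.float64(-0.147)]]
```

Call:
{"fn": "play_rows", "kwargs": {"plan": [[[26,-26,5],[0,0,-0.147]],[[30,-22,5],[0,0,-0.147]],[[33,-18,5],[0,0,-0.147]],[[35,-13,5],[0,0,-0.147]],[[37,-7,5],[0,0,-0.147]]], "claw": 0}}

```text
time_s: 0.6
eef_pos: [349.6, -402.7, 222.8]
orientation: [[0.358, 0.934, -0.001], [0.934, -0.358, 0.0], [0.0, -0.001, -1.0]]
contact_force: [0.3, -0.7, -0.3]
grip_width: 0.142
finger_force: 0.0
```

Call:
{"fn": "play_rows", "kwargs": {"plan": [[[37,-2,5],[0,0,-0.147]],[[37,4,5],[0,0,-0.147]],[[36,9,5],[0,0,-0.147]],[[35,14,5],[0,0,-0.147]],[[32,19,5],[0,0,-0.147]]]}}

```text
time_s: 1.1
eef_pos: [408.4, -226.1, 198.0]
orientation: [[-0.36, 0.933, -0.0], [0.933, 0.36, -0.0], [0.0, -0.0, -1.0]]
contact_force: [1.1, 0.6, -0.2]
grip_width: -0.001
finger_force: 0.0
```

Call:
{"fn": "play_rows", "kwargs": {"plan": [[[29,24,5],[0,0,-0.147]],[[25,28,5],[0,0,-0.147]],[[21,31,5],[0,0,-0.147]],[[16,34,5],[0,0,-0.147]],[[11,36,5],[0,0,-0.147]]]}}

```text
time_s: 1.6
eef_pos: [468.6, -48.3, 173.0]
orientation: [[-0.893, 0.45, -0.0], [0.45, 0.893, -0.0], [0.0, -0.0, -1.0]]
contact_force: [0.7, -0.5, 0.5]
grip_width: -0.003
finger_force: 0.0
```

Call:
{"fn": "play_rows", "kwargs": {"plan": [[[6,37,5],[0,0,-0.147]],[[0,37,5],[0,0,-0.147]],[[-5,37,5],[0,0,-0.147]],[[-11,36,5],[0,0,-0.147]],[[-16,34,5],[0,0,-0.147]]]}}

```text
time_s: 2.1
eef_pos: [527.7, 129.1, 147.8]
orientation: [[-0.964, -0.265, -0.0], [-0.265, 0.964, -0.0], [0.001, -0.0, -1.0]]
contact_force: [1.1, -0.7, 0.4]
grip_width: 0.006
finger_force: 0.0
```

```bash
python3 - <<'E'
from plan import *
o=ctrl.get_obs();print(o["eef_pos"],o["orientation"],o["time_s"],o["contact_force"],o["joint_positions"])
cv2.imwrite("pics/w1.png",ctrl.camera("wrist")[...,::-1])
E
```

```text
[527.69328614 129.06169959 147.75386977] [[-9.64340707e-01 -2.64663513e-01 -4.75171887e-04]
 [-2.64663366e-01  9.64340801e-01 -3.50784697e-04]
 [ 5.51067548e-04 -2.12515371e-04 -9.99999826e-01]] 2.1 [ 1.06898381 -0.66185191  0.44988679] [ 0.30853447  0.56356187 -0.78592137  1.90833237  0.5118378   0.88183746
  1.10162254]
```

View pics/w1.png

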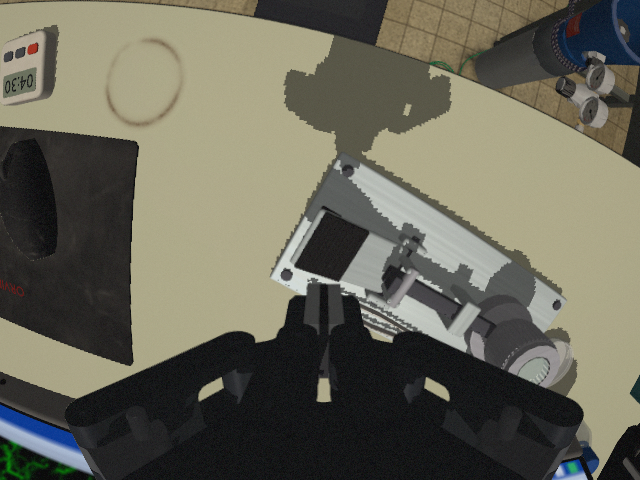

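```bash
python3 - <<'E'
from plan import *
o=ctrl.get_obs()
T=lambda u,v:ray("top",((u+.5)/4-.5+200,(v+.5)/4-.5+170))
S=lambda u,v:ray("scene",((u+.5)/4.4444-.5+190,(v+.5)/4.4444-.5+215))
w=wray((332,245),o); print(plane(w,52), tri(w,T(510,310),S(658,125)),tri(w,T(510,310)))
w=wray((535,371),o); print("window",plane(w,86),tri(w,T(258,229),S(364,140)))
w=[plane(wray(p,o),12) for p in [(347,154),(567,296),(272,278)]];print(w, (w[0]-w[1])/np.linalg.norm(w[0]-w[1]))
print("hinge-side pedal",plane(wray((397,262),o),30))
E
```

```text
[524.51148304 142.37004089  52.        ] [522.39819757 137.13279651  61.58250817] [520.65165364 137.32639391  74.45312184]
window [565.79371902 305.30181841  86.        ] [563.22574719 294.09714555  95.84993506]
[array([469.05012693, 138.37485826,  12.        ]), array([524.40417538, 370.85936832,  12.        ]), array([573.79867154, 110.30960923,  12.        ])] [-0.23162288 -0.97280565  0.        ]
hinge-side pedal [530.31124442 192.75392984  30.        ]
```

```bash
python3 - <<'E'
from plan import *
o=ctrl.get_obs();print(o["eef_pos"],o["time_s"])
im=ctrl.camera("wrist");cv2.imwrite("pics/w2.png",im[...,::-1])
a=cv2.imread("pics/w1.png");b=im[...,::-1]
print(cv2.phaseCorrelate(np.float64(a[:280,:,1]),np.float64(b[:280,:,1])))
g=cv2.cvtColor(np.ascontiguousarray(b),cv2.COLOR_BGR2GRAY)
for p in [(332,245)]:
    m=(g[190:300,280:385]<60).astype(np.uint8);n,l,s,c=cv2.connectedComponentsWithStats(m)
    print([(s[i],c[i]+[280,190]) for i in range(1,n) if s[i,4]>300])
E
```

```text
[528.55404281 136.21396757 147.92363084] 2.15
((-3.2973502227230824, 0.2171304430391956), 0.24998068581493738)
[(array([   3,   11,   75,   76, 2990], dtype=int32), array([320.        , 241.52474916])), (array([ 11,  94,  67,  16, 413], dtype=int32), array([324.1937046, 294.       ]))]
```

View pics/w2.png

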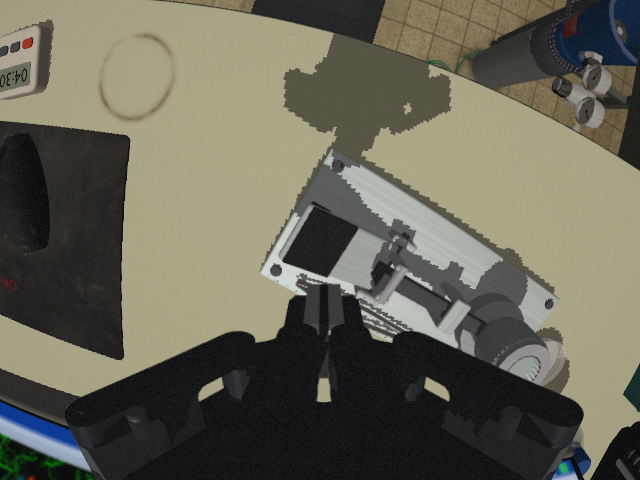

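```bash
python3 - <<'E'
from plan import *
o=ctrl.get_obs();print(o["eef_pos"],o["time_s"],o["qd"].max())
o["eef_pos"]=np.array([528.55,136.2,147.9])
T=lambda u,v:ray("top",((u+.5)/4-.5+200,(v+.5)/4-.5+170))
S=lambda u,v:ray("scene",((u+.5)/4.4444-.5+190,(v+.5)/4.4444-.5+215))
w=wray((320,241),o); print(plane(w,52), tri(w,T(510,310)),tri(w,T(510,310),S(658,125)))
w=wray((527,370),o); print("window",plane(w,86),tri(w,T(258,229)),tri(w,T(258,229),S(364,140)))
w=[plane(wray(p,o),12) for p in [(333,150),(558,297),(261,271)]];print(w, np.linalg.norm(w[0]-w[1]),np.linalg.norm(w[0]-w[2]))
E
```

```text
[527.50343492 133.57947698 147.85655273] 2.2 0.053816798970502205
[523.85143916 134.27055103  52.        ] [526.07362662 134.10446936  45.82572417] [524.02482544 133.90583482  56.80157749]
window [566.90887331 296.52065378  86.        ] [566.3816257  293.54089534  88.77414266] [566.22500649 292.78440429  90.85228686]
[array([468.78000855, 128.37120852,  12.        ]), array([529.16504518, 359.61529545,  12.        ]), array([570.03174632, 100.20951339,  12.        ])] 238.99828532302473 105.0951734133732
```

Call:
{"fn": "play_rows", "kwargs": {"plan": [[[3,-2,15],[0,0,0]],[[0,0,18],[0,0,0]],[[0,0,18],[0,0,0]],[[0,0,12],[0,0,0]],[[0,0,6],[0,0,0]]]}}

```text
time_s: 2.7
eef_pos: [524.1, 123.4, 77.6]
orientation: [[-0.966, -0.257, -0.002], [-0.257, 0.966, -0.001], [0.003, -0.001, -1.0]]
contact_force: [0.9, -0.1, -0.9]
grip_width: 0.001
finger_force: 0.0
```

Call:
{"fn": "play_rows", "kwargs": {"plan": [[[0,0,5],[0,0,0]],[[0,0,5],[0,0,0]],[[0,0,5],[0,0,0]],[[0,0,5],[0,0,0]],[[0,0,5],[0,0,0]]]}}

```text
time_s: 3.2
eef_pos: [526.1, 124.4, 55.2]
orientation: [[-0.966, -0.258, 0.002], [-0.258, 0.966, -0.001], [-0.002, -0.002, -1.0]]
contact_force: [0.2, -1.8, 5.9]
grip_width: 0.0
finger_force: 3.0
```

Call:
{"fn": "play_rows", "kwargs": {"plan": [[[0,0,5],[0,0,0]],[[0,0,4],[0,0,0]],[[0,0,3],[0,0,0]],[[0,0,2],[0,0,0]],[[0,0,0],[0,0,0]]]}}

```text
time_s: 3.7
eef_pos: [526.0, 123.4, 42.2]
orientation: [[-0.966, -0.258, 0.002], [-0.258, 0.966, -0.004], [-0.0, -0.004, -1.0]]
contact_force: [-3.5, -5.1, 17.0]
grip_width: 0.004
finger_force: 8.3
```

Call:
{"fn": "play_rows", "kwargs": {"plan": [[[0,0,1],[0,0,0]],[[0,0,0],[0,0,0]],[[0,0,0],[0,0,0]]]}}

```text
time_s: 4.0
eef_pos: [526.1, 123.4, 42.0]
orientation: [[-0.966, -0.258, 0.002], [-0.258, 0.966, -0.004], [-0.001, -0.005, -1.0]]
contact_force: [-5.8, -7.3, 23.7]
grip_width: 0.001
finger_force: 12.0
```

```bash
python3 - <<'E'
from plan import *
o=ctrl.get_obs();print(o["eef_pos"],o["contact_force"])
b=ctrl.camera("wrist")[...,::-1];cv2.imwrite("pics/w3.png",b)
E
```

```text
[526.0806849  123.44455577  42.00094047] [-5.78569458 -7.29541284 23.73953921]
```

View pics/w3.png

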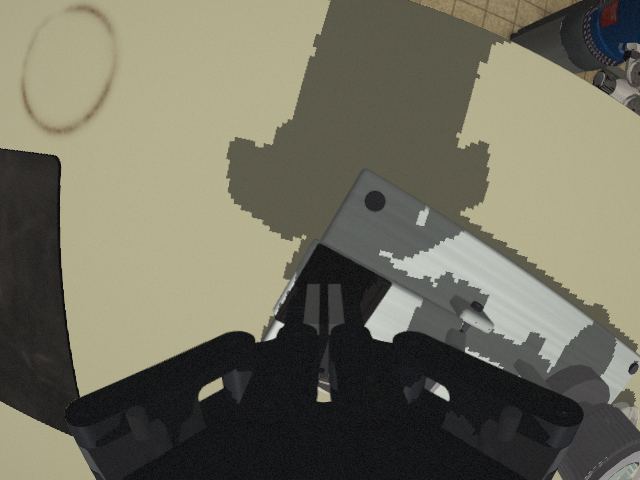

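Call:
{"fn": "play_rows", "kwargs": {"plan": [[[0,0,-6],[0,0,0]],[[0,0,-15],[0,0,0]],[[0,0,-30],[0,0,0]],[[0,0,-35],[0,0,0]],[[0,0,-30],[0,0,0]]]}}

```text
time_s: 4.55
eef_pos: [525.2, 125.6, 157.5]
orientation: [[-0.966, -0.26, 0.001], [-0.26, 0.966, 0.001], [-0.001, 0.0, -1.0]]
contact_force: [0.8, 0.6, 0.8]
grip_width: 0.002
finger_force: 0.0
```

```bash
python3 - <<'E'
from plan import *
o=ctrl.get_obs();print(o["eef_pos"],o["contact_force"])
plan((567,292,160),None,6)
E
```

```text
[525.22981674 125.58372482 157.48594167] [0.82381015 0.60089953 0.83614445]
[[-13.9, 25.0, -0.4], [0, 0, 0.0]]
[[-13.9, 25.0, -0.4], [0, 0, 0.0]]
[[-13.9, 25.0, -0.4], [0, 0, 0.0]]
[[-13.9, 25.0, -0.4], [0, 0, 0.0]]
[[-13.9, 25.0, -0.4], [0, 0, 0.0]]
[[-13.9, 25.0, -0.4], [0, 0, 0.0]]
```

Call:
{"fn": "play_rows", "kwargs": {"plan": [[[-14,25,0],[0,0,0]],[[-14,25,0],[0,0,0]],[[-14,25,0],[0,0,0]],[[-14,25,0],[0,0,0]],[[-14,25,0],[0,0,0]]], "claw": 1}}

```text
time_s: 5.05
eef_pos: [560.6, 265.2, 156.0]
orientation: [[-0.966, -0.259, 0.001], [-0.259, 0.966, 0.0], [-0.001, 0.0, -1.0]]
contact_force: [1.1, -0.0, -0.2]
grip_width: 0.841
finger_force: 0.0
```

Call:
{"fn": "play_rows", "kwargs": {"plan": [[[-13,25,0],[0,0,0]],[[0,0,0],[0,0,0]],[[0,0,0],[0,0,0]]]}}

```text
time_s: 5.35
eef_pos: [566.0, 292.1, 155.6]
orientation: [[-0.965, -0.26, -0.0], [-0.26, 0.965, 0.0], [0.0, 0.0, -1.0]]
contact_force: [0.5, -0.4, -0.1]
grip_width: 1.0
finger_force: 0.0
```

```bash
python3 - <<'E'
from plan import *
o=ctrl.get_obs();print(o["eef_pos"],o["joint_positions"],o["contact_force"])
b=ctrl.camera("wrist")[...,::-1];t=ctrl.camera("scene")[...,::-1]
cv2.imwrite("pics/w4.png",np.hstack([b[:,:,:][::1],])[:,:])
cv2.imwrite("pics/c4.png",np.vstack([cv2.resize(b,(400,300)),cv2.resize(t[150:310,150:363],(400,300))]))
E
```

```text
[566.01873946 292.1106672  155.57224377] [-0.00496154  0.68760343 -0.75301657  1.67250307  0.54117458  1.00129598
  0.88905391] [ 0.53143472 -0.42215104 -0.05313521]
```

View pics/c4.png

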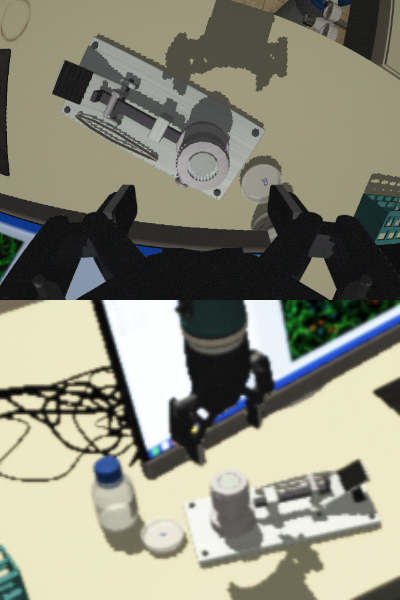

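```bash
python3 - <<'E'
from plan import *
o=ctrl.get_obs();print(o["eef_pos"])
for p in [(325,264),(284,264),(368,264)]:print(plane(wray(p,o),86))
T=lambda u,v:ray("top",((u+.5)/4-.5+200,(v+.5)/4-.5+170))
print(tri(wray((325,264),o),T(258,229)))
E
```

```text
[566.48662797 290.30855351 155.30244074]
[566.49537037 292.25301191  86.        ]
[572.48501688 270.03069192  86.        ]
[560.33407512 315.62413768  86.        ]
[568.93184412 293.47498546  78.97259677]
```

Call:
{"fn": "play_rows", "kwargs": {"plan": [[[0,1,20],[0,0,0]],[[0,0,20],[0,0,0]],[[0,0,18],[0,0,0]],[[0,0,10],[0,0,0]],[[0,0,6],[0,0,0]]]}}

```text
time_s: 5.95
eef_pos: [566.0, 291.7, 80.2]
orientation: [[-0.966, -0.258, -0.001], [-0.258, 0.966, -0.001], [0.001, -0.0, -1.0]]
contact_force: [-0.7, 0.0, 0.1]
grip_width: 0.999
finger_force: 0.0
```

Call:
{"fn": "play_rows", "kwargs": {"plan": [[[0,0,0],[0,0,0]],[[0,0,0],[0,0,0]],[[0,0,0],[0,0,0]],[[0,0,0],[0,0,0]],[[0,0,0],[0,0,0]]], "claw": 0}}

```text
time_s: 6.45
eef_pos: [566.6, 292.8, 82.0]
orientation: [[-0.966, -0.259, 0.001], [-0.259, 0.966, 0.0], [-0.001, 0.0, -1.0]]
contact_force: [0.5, -0.5, 1.3]
grip_width: 0.562
finger_force: 61.6
```

Call:
{"fn": "play_rows", "kwargs": {"plan": [[[0,0,2],[0,0,0]],[[0,0,2],[0,0,0]],[[0,0,1],[0,0,0]],[[0,0,0],[0,0,0]],[[0,0,0],[0,0,0]]]}}

```text
time_s: 6.95
eef_pos: [566.6, 292.8, 78.2]
orientation: [[-0.966, -0.259, 0.002], [-0.259, 0.966, -0.0], [-0.001, -0.001, -1.0]]
contact_force: [-2.7, -2.6, 14.7]
grip_width: 0.559
finger_force: 63.3
```

Call:
{"fn": "play_rows", "kwargs": {"plan": [[[0,0,0],[0,0,0.08]],[[0,0,0],[0,0,0.08]],[[0,0,0],[0,0,0.08]],[[0,0,0],[0,0,0.08]],[[0,0,0],[0,0,0.08]]]}}

```text
time_s: 7.45
eef_pos: [566.7, 293.5, 78.2]
orientation: [[-0.99, 0.14, 0.002], [0.14, 0.99, 0.001], [-0.002, 0.001, -1.0]]
contact_force: [-2.5, -0.5, 12.3]
grip_width: 0.565
finger_force: 63.0
```

Call:
{"fn": "play_rows", "kwargs": {"plan": [[[0,0,0.5],[0,0,0.06]],[[0,0,0],[0,0,0.06]],[[0,0,0],[0,0,0.06]],[[0,0,0],[0,0,0.06]],[[0,0,0],[0,0,0]]]}}

```text
time_s: 7.95
eef_pos: [566.7, 293.9, 77.4]
orientation: [[-0.929, 0.37, 0.002], [0.37, 0.929, 0.002], [-0.002, 0.002, -1.0]]
contact_force: [-0.4, 0.4, 8.7]
grip_width: 0.562
finger_force: 62.6
```

Call:
{"fn": "play_rows", "kwargs": {"plan": [[[0,0,1],[0,0,0]],[[0,0,1],[0,0,0]],[[0,0,0],[0,0,0]]]}}

```text
time_s: 8.25
eef_pos: [566.7, 293.7, 75.0]
orientation: [[-0.929, 0.369, 0.002], [0.369, 0.929, 0.002], [-0.001, 0.002, -1.0]]
contact_force: [-0.3, 1.5, 7.0]
grip_width: 0.562
finger_force: 62.4
```

Call:
{"fn": "play_rows", "kwargs": {"plan": [[[0,0,2],[0,0,0]],[[0,0,2],[0,0,0]],[[0,0,2],[0,0,0]],[[0,0,1],[0,0,0]],[[0,0,0],[0,0,0]]]}}

```text
time_s: 8.75
eef_pos: [566.7, 293.6, 68.8]
orientation: [[-0.929, 0.37, 0.002], [0.37, 0.929, 0.001], [-0.001, 0.002, -1.0]]
contact_force: [-2.1, -0.3, 13.0]
grip_width: 0.56
finger_force: 63.0
```

Call:
{"fn": "play_rows", "kwargs": {"plan": [[[0,0,1],[0,0,0]],[[0,0,0.5],[0,0,0]],[[0,0,0],[0,0,0]],[[0,0,0],[0,0,0]],[[0,0,0],[0,0,0]]]}}

```text
time_s: 9.25
eef_pos: [566.7, 293.7, 68.3]
orientation: [[-0.929, 0.37, 0.002], [0.37, 0.929, 0.001], [-0.002, 0.001, -1.0]]
contact_force: [-4.1, -2.0, 20.0]
grip_width: 0.565
finger_force: 63.7
```

Call:
{"fn": "play_rows", "kwargs": {"plan": [[[0,0,0.5],[0,0,0]],[[0,0,0],[0,0,0]],[[0,0,0],[0,0,0]],[[0,0,0],[0,0,0]],[[0,0,0],[0,0,0]]]}}

```text
time_s: 9.75
eef_pos: [566.7, 293.7, 68.2]
orientation: [[-0.929, 0.37, 0.002], [0.37, 0.929, 0.0], [-0.002, 0.001, -1.0]]
contact_force: [-5.8, -1.6, 23.1]
grip_width: 0.566
finger_force: 64.0
```

```bash
python3 - <<'E'
from plan import *
b=ctrl.camera("wrist")[...,::-1];t=ctrl.camera("scene")[...,::-1]
cv2.imwrite("pics/c5.png",np.vstack([cv2.resize(b,(400,300)),cv2.resize(t[190:310,190:350],(400,300))]))
E
```

```text
(no output)
```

View pics/c5.png

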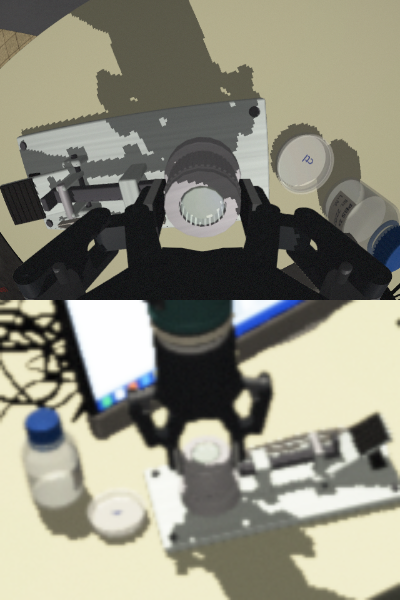

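The collar is gripped at about (203,205) in the wrist view and sits low on the flange. The push is 23 N against a hard stop, 14 mm below the start. The bottle and dish are where they were.

```bash
python3 -c "
from workcell import ctrl
print(ctrl.get_obs()['contact_force'],ctrl.finish_job())"
```

```text
the job is handed in; nothing more can be done
[-5.06442142 -2.46895373 22.67688106] None
```

The filter holder is closed and the job is handed in: I pressed the pedal to its stop, turned the collar about 0.64 rad clockwise until it dropped over the pin, and pushed it about 14 mm down to its stop, where the arm is still holding it with about 23 N.

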